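# Seat the white calibration tile in a colour spectrophotometer and start the calibration

## Task

Start the white calibration of the colour spectrophotometer: with the fingertips, push the white tile across the stage until it drops fully home in the round port recess, sliding it and never picking it up. Once it is seated, press the blue measure button right in and let it come back up, not before. Leave the green tile, the jar and the wash bottle where they are.

Things in the scene. Friction and masses are not known exactly. Their poses are not given: they have to be found in the camera images.
- white_tile: white calibration tile: loose round disc, 52 mm in diameter, 10 mm thick, about 70 g, black rim and a white ceramic face of 43 mm on top. It starts lying flat on the stage plate, left or right of the port recess. Origin at the centre of its underside, z up.
- green_tile: green check tile: the same disc with a green face, lying flat on the stage plate on the other side of the recess; to be left alone. Origin at the centre of its underside.
- port (a point): centre of the floor of the port recess: a round blind hole of 54.5 mm in diameter, 7 mm deep, sunk in the level dark grey stage plate; the floor is black with a dark 25 mm glass window. A seated tile lies flat on this floor with its top 3 mm above the stage plate. x and y axes as the instrument's.
- stage (a point): centre of the mouth of the port recess, on the top face of the stage plate (112 mm above the bench). The plate is flat, 190 mm along the instrument's x axis (from 90 mm on the -x side of this point to 100 mm on the +x side) and 320 mm along its y axis (160 mm each side of this point).
- instrument: colour spectrophotometer, fixed to the bench: light grey case 290 mm deep, 340 mm wide, 112 mm high, dark blue trim, sloping display along its front. Origin at the centre of its underside; x axis points from its front to its back, y to the left seen from the front, z up. The recess centre is at x 40 mm, y 0; the measure button at x -70 mm, y -110 mm. Between the stage plate and the sloping display runs a level strip at the height of the stage plate.
- measure (a joint): travel of the measure button in m: 0 up, 0.004 fully pressed. It moves straight down, starts to give at 1.2 N, reaches its stop at 3.6 N, and springs back when let go.
- measure_top (a point): centre of the top of the blue measure button: round, 24 mm in diameter, standing 8 mm above the level strip in front of the stage plate when up, 4 mm when pressed.
- jar: closed glass sample jar with a blue cap, 60 mm in diameter, 75 mm high, standing on the bench beside the instrument, left or right. Origin at the centre of its underside.
- wash_bottle: white wash bottle with a red cap and a thin spout, 60 mm in diameter, 135 mm high, standing on the bench on the other side of the instrument. Origin at the centre of its underside.
Things that resemble listed ones, but are neither listed nor needed, are in the scene too. Leave any yellow look-alike of the white_tile alone.

How it is judged:
By the outcome, as a careful person would: the job done as asked, in the order asked, and still so for the second after the job is handed in, with the robot touching nothing.
It also fails if it takes over 42 s, if anything falls off the work surface, if the arm or the gripper's body presses on something with over 40 N, if the wrist force passes 120 N, or if a joint passes its speed limit or range.

## Robot

A 6-joint arm with a two-finger parallel gripper is mounted at the origin on the work surface. World frame = base frame: x ahead of the robot, y to its left, z up, the work surface at z = 0. Lengths are in m, angles in rad, forces in N, time in s.
With the tool pointing down it reaches from about 0.35 to 0.85 m from the base axis. Payload 8.1 kg.
Tool frame: the origin (TCP) lies between the finger pads; the fingertips stand 11 mm ahead of it and the grasp point (between the pads) lies 8 mm behind it (tips_ahead is the z of the fingertips in the tool frame, in m); z points along the fingers, y is the line along which they close (so a half turn about z gives the same grasp; the last joint's range is limited). The gripper opens to 93 mm and grips with 3 to 60 N. Pads are 15 mm wide; open, the fingers measure 128 mm over their backs; the gripper's body (75 mm by 188 mm) begins 65 mm behind the grasp point.
Start: joints at [-1.257, 0.13, 1.488, -0, 1.523, -0.085], TCP at [0.233, -0.553, 0.23] pointing down, gripper open.
Joint ranges: [-2.96, 2.96], [-0.89, 2.26], [0.02, 2.5], [-1.34, 4.48], [0, 2.73], [-2.66, 2.66]. Speed limits (rad/s): [2.39, 2.39, 2.79, 3.14, 3.14, 3.14].

## Interface

Orientations are given as a rotation vector (axis times angle).
In Python, from plant import read_state, read_camera, close_job, tips_ahead gives the robot as it stands. The module is installed in compiled form; this text tells all that it offers.
- The arm moves only by the tool move_arm, never from a script. Its argument "plan" is a list of rows, each a list of 7 numbers: the turn, a rotation vector about the tool's x, y, z in units of 6 degrees (1.0 is 6 degrees), then the shift along the tool's x, y, z in units of 25 mm (1.0 is 25 mm), then the finger opening in mm, from 0 to 93. A call has exactly 10 rows; each row shifts and turns the commanded pose from where the row before left it, along the tool's axes as they then stand; what a row does not reach is not made up. A row lasts 1/10 s, in which the tool goes at most 50 mm and 8.59 degrees, less where a joint would pass 70% of its speed; a pose out of reach is approached as far as the arm can. A call is refused whole if a number of a shift passes 1 or a number of a turn 1, either way. A call with a gripper value outside its range is refused whole. The fingers move at their own pace and stop on an object; "force" is the grip in N (left out, the last holds). Time passes only in rows, so rows that do not move let the fingers close, or fill a call up. It gives the time, the measured TCP pose, the force, the opening and the grip force at its end, in the units of the state.
- read_state(): the state, without advancing time (a new reading comes with each control period).
- read_camera(name): name is "side" or "top"; returns a dict with "frame" (420x560x3 uint8, red, green, blue), "z_map" (420x560 float32, m along the optical axis (not along the pixel's ray), 0 where there is no reading), "fx", "fy", "cx", "cy" (pixels), "distortion" ([k1, k2, p1, p2, k3] as OpenCV has them; the pictures are not rectified), "rvec" (rotation vector, rad) and "tvec" (3), from world to camera coordinates, as OpenCV has them. Camera axes: x right, y down, z forward; pixel columns grow to the right and rows downward; lengths in m; the calibration is good to about 2 mm. A picture is of the moment at which its call begins.
- close_job(): hands the job in; it is judged then, once.
The state is a dict: "t": time; "q": joint angles; "dq": joint speeds; "joint_torque": joint torques, N m; "tool_pos": TCP position; "orientation": TCP orientation; "force": force on the tool from outside, world axes, zero at the start; "wrist_torque": the same for the moment, N m; "opening": finger opening in m; "gripper_force": force on a finger pad.
Only numpy, scipy, OpenCV 4.12 (cv2) and the standard library are available. Lean on these libraries where they do the work, as an engineer would, in place of code of your own. Each camera call takes 0.05 s, during which the arm holds its last target. There are 200 camera calls.

## Working session

There is one attempt and no reset: what is moved stays moved. The work goes in short steps, Python scripts to look and compute and a tool call to move; the robot and the scene stay as the last step left them, time stands still between calls to the robot, and variables do not carry over. Pictures are saved under pics/ and viewed, at most 10 in all, crops included, and the job is handed in when it is done.

Besides the shell and the picture viewer there is one more tool, called after "Call:" as name(argument=value, ...) on one line, values as JSON. move_arm: Moves the arm, as the interface text tells. Its arguments: {"type":"object","properties":{"plan":{"type":"array","items":{"type":"array","items":{"type":"number"}}},"force":{"type":"number"}},"required":["plan"]}

```bash
mkdir -p pics; cat > h.py <<'E'
import numpy as np, cv2, pickle
from plant import read_state, read_camera, close_job, tips_ahead
from scipy.spatial.transform import Rotation as R
def shot(n,tag):
    c=read_camera(n); cv2.imwrite(f'pics/{tag}.png',c['frame'][:,:,::-1]); pickle.dump(c,open(f'pics/{tag}.pkl','wb')); return c
def load(tag): return pickle.load(open(f'pics/{tag}.pkl','rb'))
def ray(c,u,v):
    K=np.array([[c['fx'],0,c['cx']],[0,c['fy'],c['cy']],[0,0,1]])
    p=cv2.undistortPoints(np.array([[[u,v]]],float),K,np.array(c['distortion'],float))[0,0]
    M=R.from_rotvec(np.ravel(c['rvec'])).as_matrix(); t=np.ravel(c['tvec'])
    return -M.T@t, M.T@np.array([p[0],p[1],1.])
def atz(c,u,v,z):
    o,d=ray(c,u,v); return o+d*(z-o[2])/d[2]
def depth(c,u,v):
    o,d=ray(c,u,v); return o+d*c['z_map'][int(round(v)),int(round(u))]
E
python3 - <<'E'
from h import *
shot('top','top0');shot('side','side0');s=read_state()
print(s['t'],s['tool_pos'],s['orientation'],s['force'],tips_ahead)
a=cv2.imread('pics/top0.png');b=cv2.imread('pics/side0.png')
E
```

```text
0.1 [ 0.23285481 -0.55243551  0.22868503] [-3.07774403e+00 -6.21953426e-01  2.90587506e-04] [ 0.12596626 -0.73575034  0.65643541] 0.011
```

View pics/top0.png

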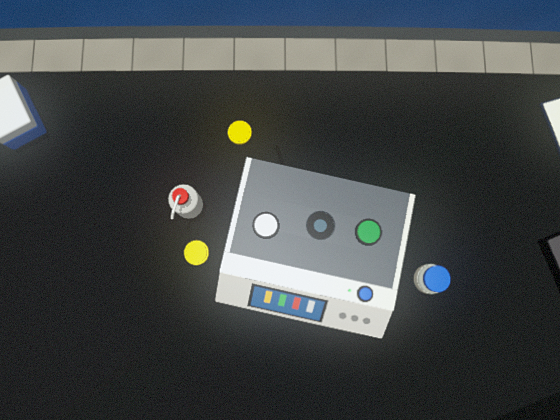

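View pics/side0.png

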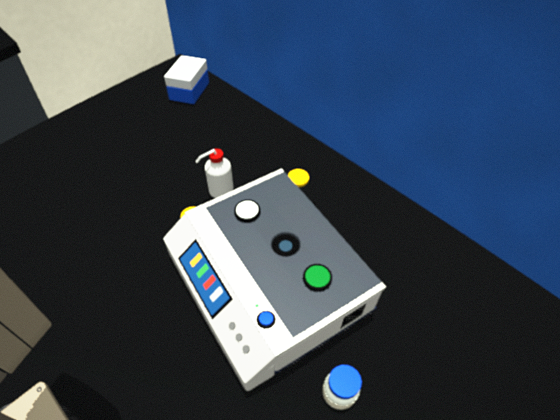

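The top view shows the white tile at (266,225), port at (320,225), green tile at (368,232) and button at (365,294). The yellow look-alikes are on the bench at (239,132) and (196,253). The white disc on the stage is the one that fits. I'll confirm it in a crop and measure.

```bash
python3 - <<'E'
from h import *
c=load('top0')
a=cv2.imread('pics/top0.png')[180:320,220:410]
cv2.imwrite('pics/crop1.png',cv2.resize(a,None,fx=4.2,fy=4.2,interpolation=cv2.INTER_CUBIC))
f=c['frame'].astype(int); 
def cen(mask,u,v,r=14):
    y,x=np.nonzero(mask); k=(x-u)**2+(y-v)**2<r*r; return x[k].mean(),y[k].mean(),k.sum()
Rr,G,B=f[...,0],f[...,1],f[...,2]
for n,m,u,v,z in [('white',(Rr>170)&(G>170)&(B>170),266,225,.122),('green',(G>Rr+50)&(G>B+40),368,232,.122),('button',(B>Rr+60),365,294,.120),('portglass',(B>Rr+12)&(B>60),320,225,.105)]:
    x,y,k=cen(m,u,v); print(n,x,y,k,atz(c,x,y,z).round(4),depth(c,x,y).round(4))
E
```

```text
white 265.2622549019608 224.61029411764707 408 [0.5877 0.0683 0.122 ] [0.5876 0.0683 0.1234]
green 368.3990024937656 231.3715710723192 401 [ 0.5743 -0.1298  0.122 ] [ 0.574  -0.1293  0.1249]
button 365.0676691729323 293.29323308270676 133 [ 0.4567 -0.1207  0.12  ] [ 0.4567 -0.1203  0.122 ]
portglass 319.7364864864865 225.04054054054055 148 [ 0.5886 -0.0379  0.105 ] [ 0.5883 -0.0376  0.1078]
```

View pics/crop1.png

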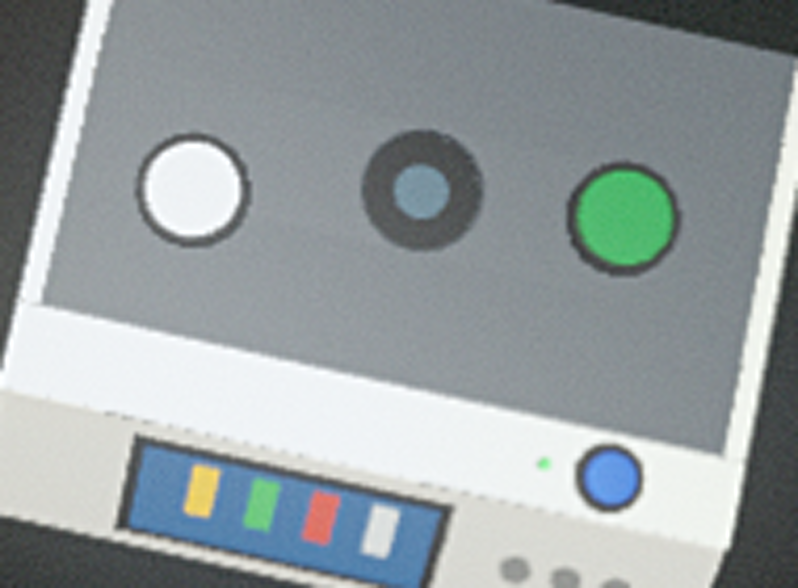

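Confirmed: the crop shows a white face with a black rim at (192,190). The port-to-button distance measures 155.7 mm against 155.6 mm expected. Next I move over the start side, with the tool to be turned so both fingers sit behind the tile.

Call:
move_arm(plan=[[0,0,0,1,-0.8,0,32],[0,0,0,1,-0.8,0,32],[0,0,0,1,-0.8,0,32],[0,0,0,1,-0.8,0,32],[0,0,0,1,-0.8,0,32],[0,0,0,1,-0.8,0,32],[0,0,0,1,-0.8,0,32],[0,0,0,1,-0.8,0,32],[0,0,0,1,-0.8,0,32],[0,0,0,1,-0.8,0,32]], force=20)

```text
t: 1.1
tool_pos: [0.386, -0.2702, 0.2293]
orientation: [-3.079, -0.622, 0.001]
force: [0.1, -0.8, -0.0]
opening: 0.0319
gripper_force: 0.0
```

Call:
move_arm(plan=[[0,0,0,1,-0.8,0,32],[0,0,0,1,-0.8,0,32],[0,0,0,1,-0.8,0,32],[0,0,0,1,-0.8,0,32],[0,0,0,1,-0.8,0,32],[0,0,0,1,-0.8,0,32],[0,0,0,1,-0.8,0,32],[0,0,0,1,-0.8,0,32],[0,0,0,1,-0.8,0,32],[0,0,0,1,-0.8,0,32]])

```text
t: 2.1
tool_pos: [0.5386, 0.0112, 0.2292]
orientation: [-3.079, -0.622, 0.001]
force: [0.4, -0.6, 0.3]
opening: 0.0318
gripper_force: 0.0
```

Call:
move_arm(plan=[[0,0,-1,0,0,0,32],[0,0,-1,0,0,0,32],[0,0,-1,0,0,0,32],[0,0,-1,0,0,0,32],[0,0,-1,0,0,0,32],[0,0,-1,0,0,0,32],[0,0,-1,0,0,0,32],[0,0,-1,0,0,0,32],[0,0,-1,0,0,0,32],[0,0,-1,0,0,0,32]])

```text
t: 3.1
tool_pos: [0.5381, 0.0099, 0.2291]
orientation: [-2.351, -2.083, 0.001]
force: [-0.5, -1.0, -1.1]
opening: 0.0323
gripper_force: 0.0
```

```bash
cat > st.py <<'E'
from h import *
s=read_state(); M=R.from_rotvec(s['orientation']).as_matrix()
print(s['t'],s['tool_pos'].round(4) if hasattr(s['tool_pos'],'round') else s['tool_pos'],'xang',np.degrees(np.arctan2(M[1,0],M[0,0])).round(2),'z',M[:,2].round(4),np.round(s['force'],2),s['opening'])
E
python3 st.py
```

```text
3.1 [0.5381 0.0099 0.2291] xang 83.1 z [-1.e-03  1.e-04 -1.e+00] [-0.49 -1.   -1.07] 0.03225195532877854
```

Call:
move_arm(plan=[[0,0,-1,0,0,0,32],[0,0,-0.15,0,0,0,32],[0,0,0,1,0.5,0,32],[0,0,0,1,0.5,0,32],[0,0,0,1,0.5,0,32],[0,0,0,1,0.5,0,32],[0,0,0,0.2,0,1,32],[0,0,0,0,0,1,32],[0,0,0,0,0,1,32],[0,0,0,0,0,0.6,32]])

```text
t: 4.1
tool_pos: [0.5875, 0.1146, 0.1369]
orientation: [-2.227, -2.213, 0.004]
force: [-0.7, -0.2, -0.2]
opening: 0.0317
gripper_force: 0.0
```

```bash
python3 st.py; python3 - <<'E'
from h import *
shot('side','side1')
a=cv2.imread('pics/side1.png')[130:300,170:390]
cv2.imwrite('pics/crop2.png',cv2.resize(a,None,fx=3.5,fy=3.5,interpolation=cv2.INTER_CUBIC))
E
```

```text
4.1 [0.5875 0.1146 0.1369] xang 89.64 z [-3.4e-03 -4.0e-04 -1.0e+00] [-0.74 -0.15 -0.18] 0.03167450281934273
```

View pics/crop2.png

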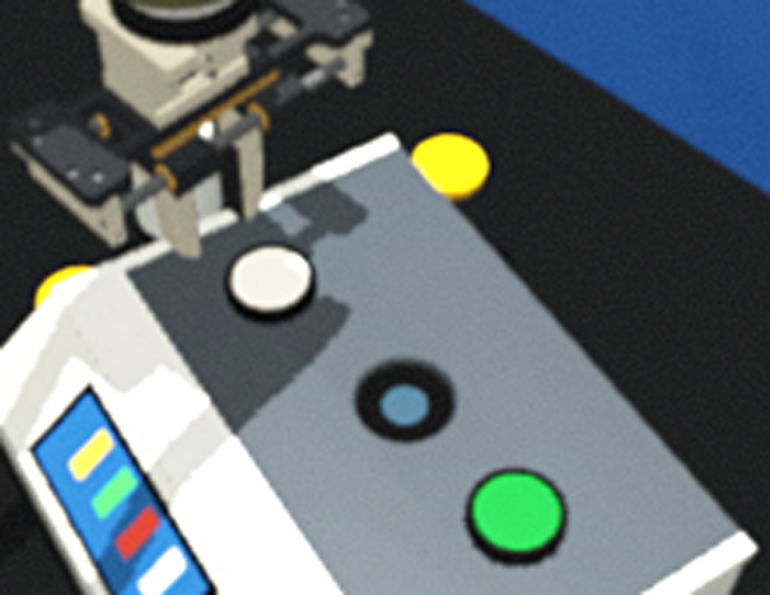

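Both fingertips are behind the tile, at crop (190,255) and (250,215). I'll descend and push partway, slowly.

Call:
move_arm(plan=[[0,0,0,0,0,0.25,32],[0,0,0,0,0,0.2,32],[0,0,0,0,0,0,32],[0,0,0,-0.2,0,0,32],[0,0,0,-0.2,0,0,32],[0,0,0,-0.2,0,0,32],[0,0,0,-0.2,0,0,32],[0,0,0,-0.2,0,0,32],[0,0,0,-0.2,0,0,32],[0,0,0,-0.2,0,0,32]])

```text
t: 5.15
tool_pos: [0.5888, 0.0792, 0.1285]
orientation: [2.226, 2.216, 0.0]
force: [-0.1, 0.8, 0.6]
opening: 0.0319
gripper_force: 0.3
```

Call:
move_arm(plan=[[0,0,0,-0.25,0,0,32],[0,0,0,-0.25,0,0,32],[0,0,0,-0.25,0,0,32],[0,0,0,-0.25,0,0,32],[0,0,0,-0.25,0,0,32],[0,0,0,-0.25,0,0,32],[0,0,0,-0.25,0,0,32],[0,0,0,-0.2,0,0,32],[0,0,0,-0.1,0,0,32],[0,0,0,0,0,0,32]])

```text
t: 6.15
tool_pos: [0.5885, 0.028, 0.1283]
orientation: [2.227, 2.216, -0.0]
force: [-0.3, 0.8, 0.5]
opening: 0.0317
gripper_force: 0.0
```

```bash
python3 st.py; python3 - <<'E'
from h import *
c=shot('side','side2');c2=shot('top','top2')
for c,n in((c,'side'),(c2,'top')):
    f=c['frame'].astype(int); m=((f.min(2)>130)).astype(np.uint8)
    # components near stage by world projection
    k,l,st,ce=cv2.connectedComponentsWithStats(m)
    for i in range(1,k):
        if 100<st[i,4]<1500: print(n,st[i],ce[i].round(1),atz(c,*ce[i],.122).round(4))
a=cv2.imread('pics/side2.png')[130:300,170:390]
cv2.imwrite('pics/crop3.png',cv2.resize(a,None,fx=3.5,fy=3.5,interpolation=cv2.INTER_CUBIC))
E
```

```text
6.15 [0.5885 0.028  0.1283] xang 89.72 z [-1.e-04 -1.e-04 -1.e+00] [-0.31  0.8   0.45] 0.031711667300831727
side [204 154  60  37 881] [225.  172.8] [0.6213 0.1707 0.122 ]
side [260 220  23  19 340] [271.  228.8] [ 0.5877 -0.0029  0.122 ]
side [209 286  14  16 117] [215.9 293.7] [ 0.4256 -0.0338  0.122 ]
side [323 374  37  35 408] [337.1 396.7] [ 0.442 -0.289  0.122]
side [ 25 382  30  35 605] [ 39.4 398. ] [0.1154 0.018  0.122 ]
top [  33   39   50   32 1499] [57.6 54.8] [0.9361 0.4927 0.122 ]
top [ 386   39   50   33 1499] [410.4  55.1] [ 0.9359 -0.2288  0.122 ]
top [   0   40   34   32 1006] [15.7 55.4] [0.9364 0.5808 0.122 ]
top [ 435   40   50   32 1471] [459.3  55.9] [ 0.9362 -0.3315  0.122 ]
top [ 484   41   49   33 1420] [507.5  57. ] [ 0.9362 -0.4347  0.122 ]
top [531  43  29  31 834] [545.7  57.9] [ 0.9367 -0.5185  0.122 ]
top [   0   75   34   68 1456] [ 11.8 110.8] [0.8173 0.578  0.122 ]
top [543  98  17  48 429] [553.7 115.8] [ 0.8101 -0.5225  0.122 ]
top [168 184  30  35 521] [183.  200.5] [0.6346 0.2268 0.122 ]
top [414 264  24  30 264] [422.3 278.3] [ 0.4839 -0.2313  0.122 ]
```

View pics/crop3.png

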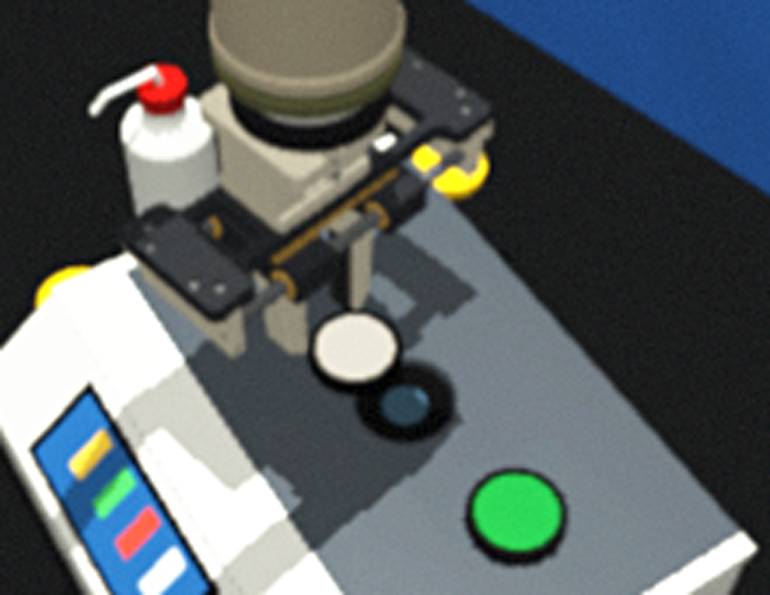

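The tile is in front of both fingers at crop (355,348), with its front edge just over the port at (405,403). I'll cross-check the side camera's offset against the port.

```bash
python3 - <<'E'
from h import *
c=load('side0'); f=c['frame'].astype(int)
def cen(m,u,v,r=13):
    y,x=np.nonzero(m); k=(x-u)**2+(y-v)**2<r*r; return x[k].mean(),y[k].mean(),k.sum()
x,y,k=cen(f.min(2)>130,247,209); print('white',k,atz(c,x,y,.122).round(4))
x,y,k=cen((f[...,2]>f[...,0]+25)&(f[...,2]>90),286,244,10); print('glass',x,y,k,atz(c,x,y,.105).round(4))
x,y,k=cen((f.sum(2)<110),286,244,18); print('dark',x,y,k,atz(c,x,y,.105).round(4))
E
```

```text
white 344 [0.5876 0.0649 0.122 ]
glass 285.18260869565216 245.28695652173914 115 [ 0.5883 -0.0404  0.105 ]
dark 285.06962025316454 243.9746835443038 316 [ 0.5903 -0.0382  0.105 ]
```

Relative to the port, about 37.5 mm remain along -y and 0.6 mm along +x. I'll lower the tips a bit and push slowly.

Call:
move_arm(plan=[[0,0,0,0,0,0.11,32],[0,0,0,-0.16,0.01,0,32],[0,0,0,-0.16,0.01,0,32],[0,0,0,-0.16,0,0,32],[0,0,0,-0.16,0,0,32],[0,0,0,-0.16,0,0,32],[0,0,0,-0.16,0,0,32],[0,0,0,-0.16,0,0,32],[0,0,0,-0.12,0,0,32],[0,0,0,0,0,0,32]])

```text
t: 7.25
tool_pos: [0.5889, -0.0031, 0.1257]
orientation: [2.227, 2.216, -0.0]
force: [-0.6, 0.4, 0.2]
opening: 0.0322
gripper_force: 0.0
```

Call:
move_arm(plan=[[0,0,0,-0.08,0,0,32],[0,0,0,-0.08,0,0,32],[0,0,0,-0.04,0,0,32],[0,0,0,0,0,0,32],[0,0,0,0,0,0,32],[0,0,0,0,0,0,32],[0,0,0,0,0,0,32],[0,0,0,0,0,0,32],[0,0,0,0,0,0,32],[0,0,0,0,0,0,32]])

```text
t: 8.25
tool_pos: [0.5889, -0.0076, 0.1256]
orientation: [-2.226, -2.217, 0.0]
force: [-0.4, 0.0, 0.4]
opening: 0.0321
gripper_force: 0.0
```

```bash
cat > look.py <<'E'
import sys
from h import *
n=sys.argv[1]; c=shot('side',n)
f=c['frame'].astype(int); k,l,st,ce=cv2.connectedComponentsWithStats((f.min(2)>110).astype(np.uint8))
for i in range(1,k):
    p=atz(c,*ce[i],.115)
    if 100<st[i,4]<1500 and .5<p[0]<.65 and abs(p[1])<.12: print(st[i],p.round(4),depth(c,*ce[i]).round(4))
a=cv2.imread(f'pics/{n}.png')[190:310,220:360]
cv2.imwrite(f'pics/{n}c.png',cv2.resize(a,None,fx=4.5,fy=4.5,interpolation=cv2.INTER_CUBIC))
E
python3 st.py; python3 look.py side3
```

```text
8.25 [ 0.5889 -0.0076  0.1256] xang 89.75 z [-0. -0. -1.] [-0.42  0.04  0.42] 0.03213578129337405
[284 211  17  19 139] [ 0.6298 -0.0129  0.115 ] [ 0.6326 -0.0105  0.1101]
[260 229  11  13 104] [ 0.5737 -0.0022  0.115 ] [ 0.5591 -0.018   0.1457]
[273 231  24  21 390] [ 0.59   -0.0374  0.115 ] [ 0.5877 -0.0395  0.1196]
```

View pics/side3c.png

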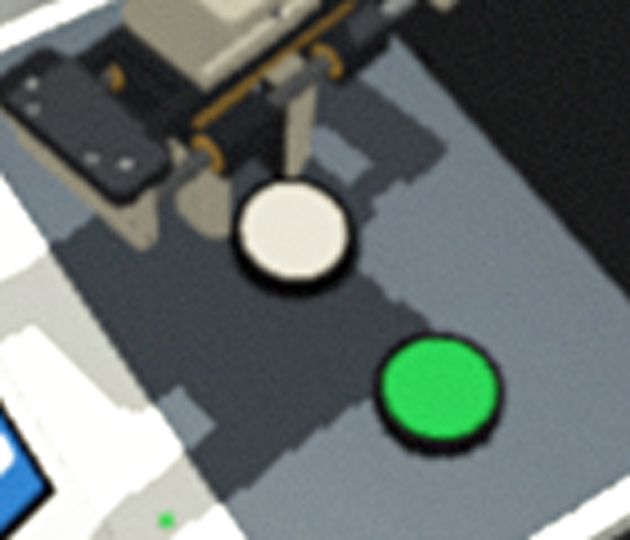

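The white tile at crop (293,230) still shows its rim at the front, so it isn't down yet. I'll keep easing it forward.

Call:
move_arm(plan=[[0,0,0,-0.04,0,0,32],[0,0,0,-0.04,0,0,32],[0,0,0,-0.04,0,0,32],[0,0,0,-0.03,0,0,32],[0,0,0,0,0,0,32],[0,0,0,0,0,0,32],[0,0,0,0,0,0,32],[0,0,0,0,0,0,32],[0,0,0,0,0,0,32],[0,0,0,0,0,0,32]])

```text
t: 9.3
tool_pos: [0.5889, -0.0113, 0.1256]
orientation: [2.226, 2.217, 0.0]
force: [-0.9, 0.1, -0.5]
opening: 0.0321
gripper_force: 0.0
```

```bash
python3 st.py; python3 look.py side4; python3 - <<'E'
from h import *
for t in('side2','side3','side4'):
    c=load(t); f=c['frame'].astype(int); m=((f.min(2)>130)).astype(np.uint8); k,l,st,ce=cv2.connectedComponentsWithStats(m)
    for i in range(1,k):
        p=atz(c,*ce[i],.115)
        if st[i,4]>250 and abs(p[0]-.588)<.012 and abs(p[1]+.02)<.05:
            P=np.array([depth(c,u,v) for v,u in zip(*np.nonzero(cv2.erode((l==i).astype(np.uint8),np.ones((3,3)))))])
            A=np.c_[P[:,:2]-P[:,:2].mean(0),np.ones(len(P))]; print(t,P.mean(0).round(4),np.linalg.lstsq(A,P[:,2],rcond=None)[0].round(4))
E
```

```text
9.3 [ 0.5889 -0.0113  0.1256] xang 89.75 z [ 0. -0. -1.] [-0.89  0.07 -0.49] 0.032092120192478306
[286 212  16  19 132] [ 0.6302 -0.0168  0.115 ] [ 0.6318 -0.0155  0.1122]
[261 230  11  13 103] [ 0.5735 -0.0059  0.115 ] [ 0.5578 -0.0227  0.1481]
[274 233  24  20 367] [ 0.588  -0.0417  0.115 ] [ 0.5876 -0.042   0.1158]
side2 [ 0.5864 -0.0042  0.1246] [-0.8782 -0.8799  0.1246]
side3 [ 0.587  -0.0402  0.1216] [-1.024  -0.7624  0.1216]
side4 [ 0.5869 -0.0428  0.1175] [-0.9853 -0.875   0.1175]
```

View pics/side4c.png

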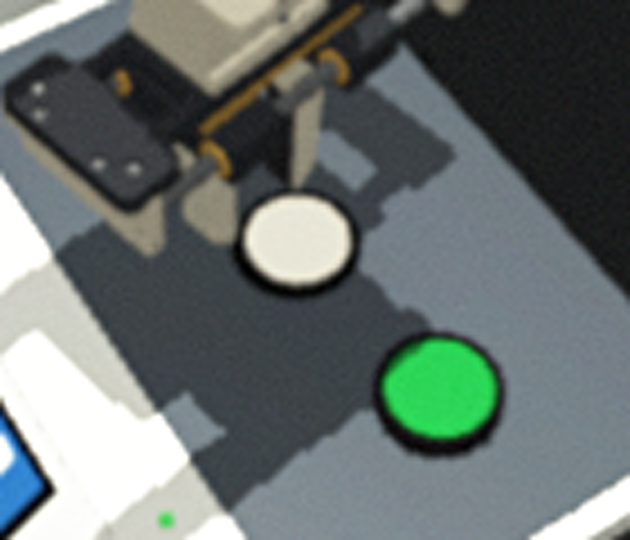

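The tile face dropped 7.1 mm (0.1246 to 0.1175) and now shows only a thin even rim at crop (297,240), so it is seated. I'll back off, rise, close the fingers and go above the button.

Call:
move_arm(plan=[[0,0,0,0.3,0,0,32],[0,0,0,0.3,0,0,32],[0,0,0,0,0,-0.6,32],[0,0,0,0,0,-1,32],[0,0,0,0,0,-1,0],[0,0,0,-1,-1,0,0],[0,0,0,-1,-1,0,0],[0,0,0,-1,-1,0,0],[0,0,0,-1,-1,0,0],[0,0,0,-1,-1,0,0]])

```text
t: 10.35
tool_pos: [0.4627, -0.1216, 0.1921]
orientation: [2.224, 2.216, 0.001]
force: [0.1, -0.7, 0.4]
opening: 0.0008
gripper_force: 0.0
```

Call:
move_arm(plan=[[0,0,0,0,-0.3,0,0],[0,0,0,0,0,0,0],[0,0,0,0,0,0,0],[0,0,0,0,0,0,0],[0,0,0,0,0,0,0],[0,0,0,0,0,0,0],[0,0,0,0,0,0,0],[0,0,0,0,0,0,0],[0,0,0,0,0,0,0],[0,0,0,0,0,0,0]])

```text
t: 11.35
tool_pos: [0.4559, -0.1208, 0.1906]
orientation: [2.226, 2.216, -0.0]
force: [-0.5, 0.3, -0.8]
opening: 0.0001
gripper_force: 0.0
```

```bash
python3 st.py; python3 look.py side5; python3 - <<'E'
from h import *
a=cv2.imread('pics/side5.png')[190:370,200:400]
cv2.imwrite('pics/crop5.png',cv2.resize(a,None,fx=3.2,fy=3.2,interpolation=cv2.INTER_CUBIC))
E
```

```text
11.35 [ 0.4559 -0.1208  0.1906] xang 89.74 z [-0. -0. -1.] [-0.49  0.25 -0.83] 7.475983383605254e-05
[291 245  22  22 144] [ 0.5885 -0.0824  0.115 ] [ 0.5052 -0.1474  0.2821]
```

View pics/crop5.png

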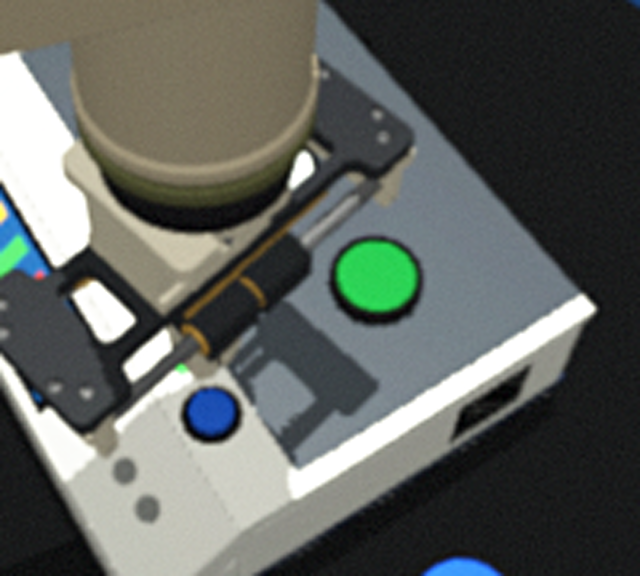

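The fingers are closed above the button at crop (212,412). I'll come down to just above it, then press in small steps while watching the force.

Call:
move_arm(plan=[[0,0,0,0,0,0.6,0],[0,0,0,0,0,0.6,0],[0,0,0,0,0,0.5,0],[0,0,0,0,0,0.4,0],[0,0,0,0,0,0.15,0],[0,0,0,0,0,0.06,0],[0,0,0,0,0,0.06,0],[0,0,0,0,0,0.06,0],[0,0,0,0,0,0.06,0],[0,0,0,0,0,0,0]])

```text
t: 12.4
tool_pos: [0.4563, -0.1209, 0.1289]
orientation: [2.226, 2.216, 0.001]
force: [0.5, -0.0, 2.5]
opening: 0.001
gripper_force: 1.2
```

```bash
python3 st.py
```

```text
12.4 [ 0.4563 -0.1209  0.1289] xang 89.75 z [ 1.1e-03 -4.0e-04 -1.0e+00] [ 0.47 -0.03  2.51] 0.0009797528785144298
```

Contact at 2.5 N, with about 2 mm left to the stop.

Call:
move_arm(plan=[[0,0,0,0,0,0.04,0],[0,0,0,0,0,0.04,0],[0,0,0,0,0,0.04,0],[0,0,0,0,0,0,0],[0,0,0,0,0,0,0],[0,0,0,0,0,0,0],[0,0,0,0,0,0,0],[0,0,0,0,0,0,0],[0,0,0,0,0,0,0],[0,0,0,0,0,0,0]])

```text
t: 13.4
tool_pos: [0.4563, -0.121, 0.127]
orientation: [2.225, 2.216, 0.001]
force: [-6.4, 1.8, 14.5]
opening: 0.0006
gripper_force: 7.3
```

Fully pressed: 14.5 N, with the tips at z = 0.116 as expected at the stop. I'll release, and rise and move clear so I can see the port.

Call:
move_arm(plan=[[0,0,0,0,0,-0.2,0],[0,0,0,0,0,-0.4,0],[0,0,0,0,0,-1,0],[0,0,0,0,0,-1,0],[0,0,0,0,0,-1,0],[0,0,0,-1,0,0,0],[0,0,0,-1,0,0,0],[0,0,0,-1,0,0,0],[0,0,0,-1,0,0,0],[0,0,0,-1,0,0,0]])

```text
t: 14.4
tool_pos: [0.4551, -0.2467, 0.2155]
orientation: [-2.226, -2.216, 0.0]
force: [-0.1, 0.3, -0.3]
opening: 0.0003
gripper_force: 0.0
```

Call:
move_arm(plan=[[0,0,0,-1,0,0,0],[0,0,0,-1,0,0,0],[0,0,0,-1,0,0,0],[0,0,0,-1,0,0,0],[0,0,0,-1,0,0,0],[0,0,0,-1,0,0,0],[0,0,0,-1,0,0,0],[0,0,0,0,0,0,0],[0,0,0,0,0,0,0],[0,0,0,0,0,0,0]])

```text
t: 15.4
tool_pos: [0.4546, -0.4199, 0.2153]
orientation: [-2.225, -2.216, -0.0]
force: [0.5, 0.7, 0.9]
opening: 0.0006
gripper_force: 0.0
```

```bash
python3 st.py; python3 - <<'E'
from h import *
c=shot('top','top6'); f=c['frame'].astype(int); Rr,G,B=f[...,0],f[...,1],f[...,2]
def cen(m,u,v,r=16):
    y,x=np.nonzero(m); k=(x-u)**2+(y-v)**2<r*r; return x[k].mean(),y[k].mean(),k.sum(),np.median([depth(c,a,b)[2] for a,b in zip(x[k],y[k])])
x,y,k,z=cen(f.min(2)>170,320,225);print('white',k,atz(c,x,y,.115).round(4),z)
x,y,k,z=cen((G>Rr+50)&(G>B+40),368,232);print('green',k,atz(c,x,y,.122).round(4),z)
x,y,k,z=cen(B>Rr+60,365,294);print('button',k,z)
d=load('top0');y,x=np.nonzero(d['frame'].astype(int)[...,2]-d['frame'].astype(int)[...,0]>60);q=(x-365)**2+(y-294)**2<256
print('button before',np.median([depth(d,a,b)[2] for a,b in zip(x[q],y[q])]))
a=cv2.imread('pics/top6.png')[120:340,150:470]
cv2.imwrite('pics/crop6.png',cv2.resize(a,None,fx=2.4,fy=2.4,interpolation=cv2.INTER_CUBIC))
E
```

```text
15.4 [ 0.4546 -0.4199  0.2153] xang 89.77 z [-3.e-04  7.e-04 -1.e+00] [0.47 0.74 0.89] 0.0005548762980035309
white 401 [ 0.5885 -0.039   0.115 ] 0.11644940643802049
green 398 [ 0.5744 -0.1298  0.122 ] 0.12351645627773516
button 133 0.12034488806155197
button before 0.1201910912126295
```

View pics/crop6.png

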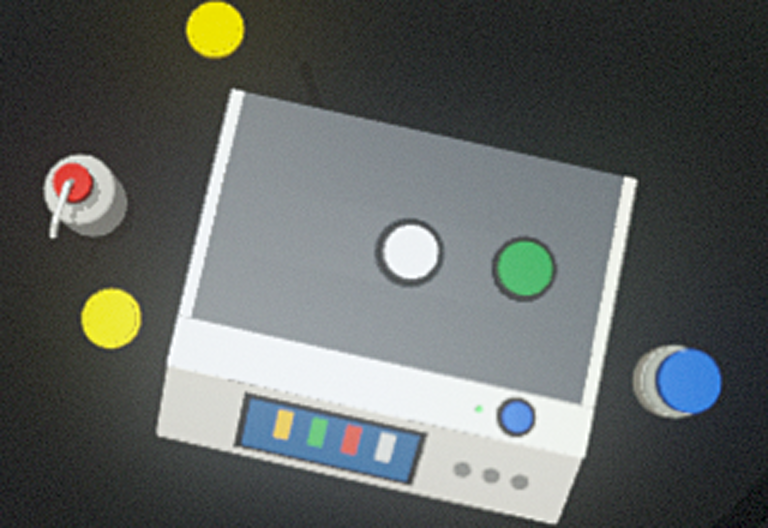

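The white tile is centred and 7 mm below the green tile's face, at crop (410,252). The button is back up at its starting height, and everything else is where it was. I'm handing in.

```bash
python3 -c "from plant import close_job; print(close_job())"
```

```text
the job is handed in; nothing more can be done
None
```

Job handed in at about 15.5 s of robot time: the white tile was slid home into the port, the measure button was then pressed to its stop and sprang back, and nothing else moved.

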